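Bring the ratchet-propped recipe board back down to its first notch

TASK

The teak recipe board on the counter is propped too steeply, and its ratchet only lets it climb. Take the board by its handle bar, raise it gently through the rest of its notches until you feel it come firmly up against the stop at the top (the pawl has then tipped out), lower it under control until it lies flat so that the pawl tips back in, then raise it to the first notch and leave it propped there. Do not force it against the top stop or down onto a caught pawl, do not let it drop, do not touch the pawl, and leave the kitchen things around it where they are.

Things in the scene. Friction and masses are not known exactly. Their poses are not given: they have to be found in the camera images.
- stand: Teak recipe stand, fixed to the counter: base plate 250 x 300 x 12 mm, hinge cheeks, two rests. Origin on the counter straight below the middle of the hinge; x level, from the hinge towards the handle-bar edge of the flat board (roughly away from the robot), y along the hinge, z up. The ratchet (steel pins on the board's side, brass pawl) is on the -y side, 105 to 160 mm from the middle.
- hinge (a point): Middle of the board's hinge line, 88 mm above the counter; the hinge line runs along the stand's y.
- bar (a point): Middle of the steel handle bar: round, 12 mm thick, 120 mm long between two side arms, parallel to the hinge, exactly 210 mm from it. Clear gap of 49 mm between bar and board edge. It can be pinched from straight above across the stand's x and can turn in the fingers; it travels on a 210 mm circle about the hinge, from level with it (flat) to about 290 mm above the counter.
- panel: The teak board, 140 mm (hinge to free edge, from 15 to 155 mm off the hinge) x 210 x 14 mm, about 0.65 kg with bar and pins. Origin at the middle of the hinge, x towards the bar, z out of its upper face.
- board (a joint): Angle of the board above level, rad: 0 flat on its rests. First notch holds it at 0.25, second 0.50, third 0.75 (give 0.01); each catches once it is 0.03 rad above. The pawl trips somewhere between 1.02 and 1.33, different on every start and not visible; the solid stop is felt 0.04 to 0.06 rad later. Lifting at the bar takes 2 to 6 N, rising steeply at the stop. Let go, it falls at about 1 rad/s.
- strut: Brass pawl, 38 mm tall, on a pivot 50 mm above the counter, 127 mm to the stand's -y; origin on its pivot line. In: leaning to the hinge, a pin of the board rests on its ledge and the board cannot go down. Out: tipped 0.68 rad away, the board moves freely. It stays either way by its weight; the board pushes it back in over its last 0.3 rad, fully only within 0.03 rad of flat.
- stop_post: Dark steel stop post, 24 x 14 mm, 71 mm tall, on the base plate 50 mm behind the hinge, 113 mm to -y; origin at its foot. At the top a tail of the board's trip rocker lands on it. It carries 4.2 times the extra lifting force at the bar: over 65 N (15 N at the bar) is forcing it. Pushing down on a caught pawl loads the pawl with 3.5 times the push plus 10 N: over 110 N is forcing it.
- cobek: Grey granite mortar bowl, 164 mm across, 52 mm tall, 1.6 kg, its teak pestle lying in it. Origin under its middle. Leave it.
- container: Plastic container with white twist cap, 76 mm across, 100 mm tall. Origin under its middle. Leave it.
- saucer: Green melamine saucer, 124 mm across, 20 mm tall. Origin under its middle. Leave it.
- tablespoon: Steel tablespoon, 190 mm long. Origin under its middle. Leave it.

How it is judged:
On the way, in this order (a step that is already met when the one before it is completed fails the run):
1. the board is raised to the top and felt against its stop (above 0.95 rad, more than 8 N on the stop, about 2 N at the bar) (value of joint board above 0.95 rad and contact force between panel and stop_post above 8 N), for 0.1 s.
2. the board is down flat (below 0.03 rad), where the pawl falls back in (value of joint board below 0.03 rad), for 0.2 s.
At the end, for the whole second after the job is handed in: the board rests still in its first notch (0.21 to 0.32 rad) with its weight on the pawl (more than 2 N), released, after having been up against the top stop and laid flat (value of joint board between 0.21 and 0.32 rad and velocity of joint board between -0.05 and 0.05 rad/s and contact force between panel and strut above 2 N); the robot touches nothing.
It fails at once if the board is forced against its top stop (over 65 N on the stop, 15 N at the bar) (contact force between panel and stop_post above 65 N).
It fails at once if the board is forced down onto the caught pawl (over 110 N on the pawl) (contact force between panel and strut above 110 N).
It fails at once if the board is let fall onto its rests (coming down faster than 0.5 rad/s below 0.2 rad with no finger on it) (value of joint board below 0.2 rad and velocity of joint board below -0.5 rad/s and contact force between the fingers and panel below 0.3 N).
It fails at once if the robot touches the pawl (contact force between any of the fingers, the arm and strut above 0.5 N).
It fails at once if a bystander (cobek, container, saucer or tablespoon) is shifted by more than 15 mm (distance of any of cobek, container, saucer, tablespoon from where it was at the start of the episode above 0.015 m).
It also fails if it takes over 70 s, if anything falls off the work surface, if the arm or the gripper's body presses on something with over 40 N, if the wrist force passes 120 N, or if a joint passes its speed limit or range.

ROBOT

A 6-joint arm with a two-finger parallel gripper is mounted at the origin on the work surface. World frame = base frame: x ahead of the robot, y to its left, z up, the work surface at z = 0. Lengths are in m, angles in rad, forces in N, time in s.
With the tool pointing down it reaches from about 0.425 to 0.95 m from the base axis. Payload 3.5 kg.
Tool frame: the origin (TCP) lies between the finger pads; the fingertips stand 22 mm ahead of it and the grasp point (between the pads) lies 3 mm ahead of it (ctrl.nose_length is the z of the fingertips in the tool frame, in m); z points along the fingers, y is the line along which they close (so a half turn about z gives the same grasp; the last joint's range is limited). The gripper opens to 85 mm and grips with 20 to 120 N. Pads are 22 mm wide; open, the fingers measure 114 mm over their backs; the gripper's body (76 mm by 85 mm) begins 54 mm behind the grasp point. The pads swing forward as they close: fully open they stand 13 mm farther back than shut.
Start: joints at [1.003, 0.286, 1.577, -0, 1.279, -0.15], TCP at [0.274, 0.617, 0.253] pointing down, gripper open.
Joint ranges: [-2.77, 2.77], [-0.9, 2.22], [0.21, 2.48], [-1.53, 4.67], [0.24, 2.81], [-2.84, 2.84]. Speed limits (rad/s): [2.79, 2.79, 3.14, 3.14, 3.14, 3.14].

INTERFACE

Orientations are given as a unit quaternion [x, y, z, w].
In Python, from plant import ctrl gives the robot as it stands. The module is installed in compiled form; this text tells all that it offers.
- The arm moves only by the tool send_rows, never from a script. Its argument "rows" is text: rows parted by semicolons, each of 7 numbers parted by spaces: the turn, a rotation vector about the tool's x, y, z in normalised numbers (1 is 90 degrees), then the shift along the tool's x, y, z in a scale on which 1.0 is 1000 mm, then the opening, from -1 (shut) to 1 (fully open). A call has 1 to 8 rows; each row is the pose to reach, as a shift and turn from the pose commanded when the call began, along the tool's axes at that moment; what a row does not reach only later rows make up. A row lasts 1/8 s, in which the tool goes at most 62.5 mm and 10.7 degrees, less where a joint would pass 70% of its speed; a pose out of reach is approached as far as the arm can. Shift and turn numbers lie between -1 and 1, and a call with a number outside is refused. A call with a gripper value outside its range is refused whole. The fingers move at their own pace and stop on an object; "grip_force" is the grip in N (left out, the last holds). Time passes only in rows, so rows that repeat a pose let the fingers close. It gives the time, the measured TCP pose, the force, the opening and the grip force at its end, in the units of the state.
- ctrl.get_state(): the state, without advancing time (a new reading comes with each control period).
- ctrl.read_camera(name): name is "scene" or "side" or "wrist"; returns a dict with "color" (480x640x3 uint8, red, green, blue), "fx", "fy", "cx", "cy" (pixels), "D" ([k1, k2, p1, p2, k3] as OpenCV has them; the pictures are not rectified), "extrinsics" (4x4, takes a point from world to camera coordinates). Camera axes: x right, y down, z forward; pixel columns grow to the right and rows downward; lengths in m; the calibration is good to about 2 mm. A picture is of the moment at which its call begins. There is no depth.
- ctrl.sign_off(): hands the job in; it is judged then, once.
Trained networks look in a picture, given as the dict that the camera call returned (one of the last four; its "shot" number tells which), for a name from the list of things; names that differ only in an ending like _2 or _b are one class to them, and where a whole thing is asked for, a point or a joint stands for the part that bears it (a point fixed in the world has none). Each returns a list of dicts, best first, with "p" (0 to 1); they miss things now and then, are a little off and sometimes report something else, mostly with a low value. They report only what shows in the picture. A call takes as long as a camera call.
- ctrl.look_for(picture, target): "position" ([x, y, z] in m, in the coordinates of the camera as it stood for that picture, good to about 4 mm: the middle of the surface that is visible of it).
The state is a dict: "time": time; "qpos": joint angles; "dq": joint speeds; "joint_efforts": joint torques, N m; "eef_pos": TCP position; "tcp_rot": TCP orientation; "contact_force": force on the tool from outside, world axes, zero at the start; "wrist_torque": the same for the moment, N m; "opening": opening from 0.0 (shut) to 1.0 (fully open); "finger_force": force on a finger pad.
Only numpy, scipy, OpenCV 4.12 (cv2) and the standard library are available. Lean on these libraries where they do the work, as an engineer would, in place of code of your own. Each camera call takes 0.05 s, during which the arm holds its last target. There are 200 camera calls.

## Working session

There is one attempt and no reset: what is moved stays moved. The work goes in short steps, Python scripts to look and compute and a tool call to move; the robot and the scene stay as the last step left them, time stands still between calls to the robot, and variables do not carry over. Pictures are saved under pics/ and viewed, at most 10 in all, crops included, and the job is handed in when it is done.

Besides the shell and the picture viewer there is one more tool, called after ">>>" as a command line: name --argument value ..., lists and objects as JSON in quotes. send_rows: Moves the arm, as the interface text tells. Its arguments: {"type":"object","properties":{"rows":{"type":"string"},"grip_force":{"type":"number"}},"required":["rows"]}

```bash
mkdir -p pics
cat > h.py <<'E'
import numpy as np, cv2
from plant import ctrl
from scipy.spatial.transform import Rotation as R
def find(pic,names):
    T=np.linalg.inv(pic["extrinsics"])
    K=np.array([[pic["fx"],0,pic["cx"]],[0,pic["fy"],pic["cy"]],[0,0,1]])
    for n in names:
        for d in ctrl.look_for(pic,n)[:2]:
            p=np.array(d["position"]); w=T[:3,:3]@p+T[:3,3]
            px=cv2.projectPoints(p.reshape(1,3),np.zeros(3),np.zeros(3),K,np.array(pic["D"]))[0].ravel()
            print(n,round(d["p"],2),w.round(3),px.round())
def save(pic,f): cv2.imwrite("pics/"+f,pic["color"][:,:,::-1])
E
python3 - <<'E'
from h import *
s=ctrl.get_state(); print(s)
for c in ["scene","side","wrist"]:
    p=ctrl.read_camera(c); save(p,c+"0.png"); print(c,np.linalg.inv(p["extrinsics"]).round(3).tolist())
    find(p,["stand","hinge","bar","panel","strut","stop_post","cobek","container","saucer","tablespoon"])
E
```

```text
{'time': 0.0, 'qpos': array([ 1.00300462e+00,  2.87222455e-01,  1.57817971e+00,  6.06453378e-06,
        1.27856002e+00, -1.50006183e-01]), 'dq': array([ 0.00162334, -0.00103536,  0.00153097,  0.00010579, -0.0005972 ,
        0.00071591]), 'joint_efforts': array([-4.86613080e-04, -4.05989707e+01, -2.92619258e+01, -2.58078717e-04,
        5.74844235e-03, -2.04865501e-06]), 'eef_pos': array([0.27352358, 0.61644478, 0.25190776]), 'tcp_rot': array([ 2.07377571e-01,  9.78260261e-01, -1.10825706e-03, -4.18858759e-04]), 'contact_force': array([0.19061442, 0.02115026, 0.07886238]), 'wrist_torque': array([0.01141112, 0.02317083, 0.04187082]), 'finger_force': 0.0, 'opening': 0.9969787761611809}
scene [[0.151, 0.721, -0.676, 1.465], [0.989, -0.112, 0.101, -0.116], [-0.003, -0.683, -0.73, 1.056], [0.0, 0.0, 0.0, 1.0]]
hinge 0.8 [ 0.506 -0.079  0.01 ] [280. 243.]
bar 0.62 [ 0.485 -0.083  0.122] [275. 203.]
panel 0.62 [ 0.49  -0.083  0.121] [275. 205.]
strut 0.23 [ 0.505 -0.079  0.01 ] [281. 243.]
stop_post 0.24 [ 0.453 -0.311  0.075] [178. 219.]
cobek 0.65 [0.49  0.213 0.05 ] [400. 213.]
cobek 0.
[... 458 characters left out ...]
94 -0.137  0.037] [299. 309.]
panel 0.57 [ 0.498 -0.114  0.145] [296. 255.]
strut 0.56 [ 0.495 -0.188  0.063] [306. 314.]
stop_post 0.93 [ 0.379 -0.16   0.052] [240. 322.]
stop_post 0.49 [ 0.497 -0.114  0.145] [295. 255.]
cobek 0.86 [0.476 0.223 0.052] [258. 222.]
container 0.69 [ 0.424 -0.344  0.075] [286. 380.]
saucer 0.55 [ 0.569 -0.34   0.016] [376. 384.]
tablespoon 0.73 [ 0.785 -0.056  0.013] [417. 272.]
wrist [[0.405, 0.866, 0.292, 0.197], [0.914, -0.384, -0.13, 0.651], [-0.0, 0.32, -0.947, 0.374], [0.0, 0.0, 0.0, 1.0]]
stand 0.88 [0.401 0.071 0.013] [  5. 444.]
hinge 0.97 [0.401 0.076 0.014] [  7. 444.]
bar 0.2 [0.495 0.23  0.015] [129. 467.]
cobek 0.67 [0.493 0.231 0.017] [128. 467.]
```

View pics/scene0.png

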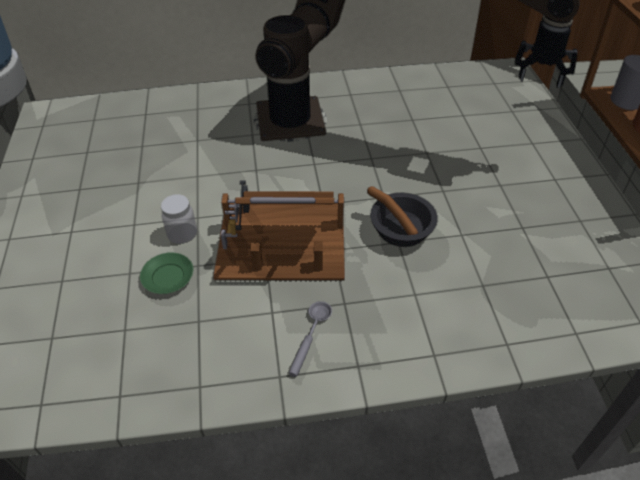

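View pics/side0.png

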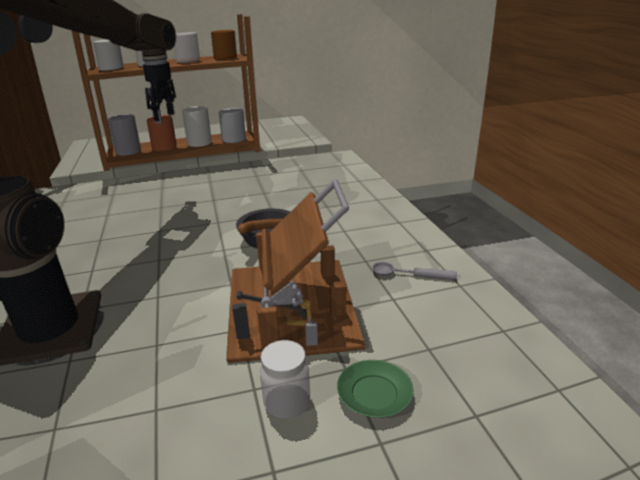

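The side view shows the bar at about (335,182)-(347,207), held by two arms. The scene view shows it at about (250..315, 200), and the base plate's front edge runs (216,279)-(345,279). I'll zoom in on both.

Run:
```python
import cv2, numpy as np
a=cv2.imread("pics/scene0.png")[175:290,205:360]; b=cv2.imread("pics/side0.png")[170:365,225:370]
g=lambda i,k:np.clip(cv2.resize(i,None,fx=k,fy=k,interpolation=cv2.INTER_CUBIC).astype(float)*1.5,0,255).astype(np.uint8)
cv2.imwrite("pics/za.png",g(a,5)); cv2.imwrite("pics/zb.png",g(b,3))
```

```text
(no output)
```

View pics/za.png

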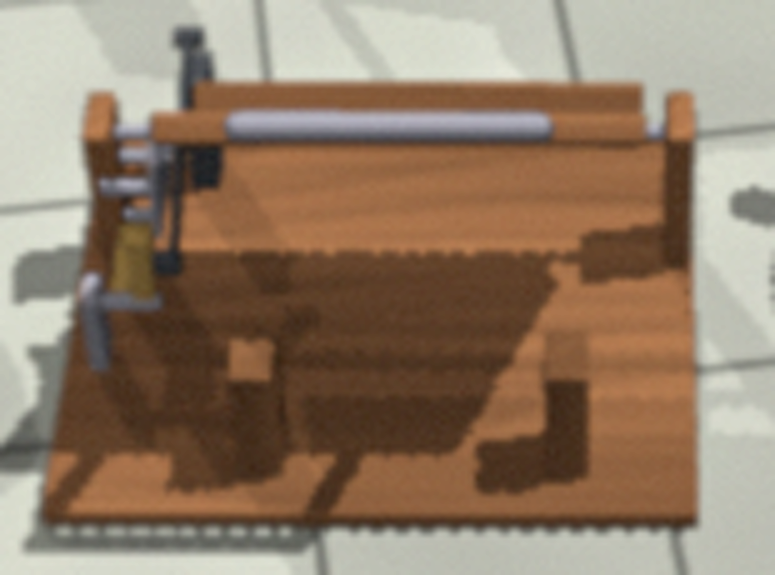

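View pics/zb.png

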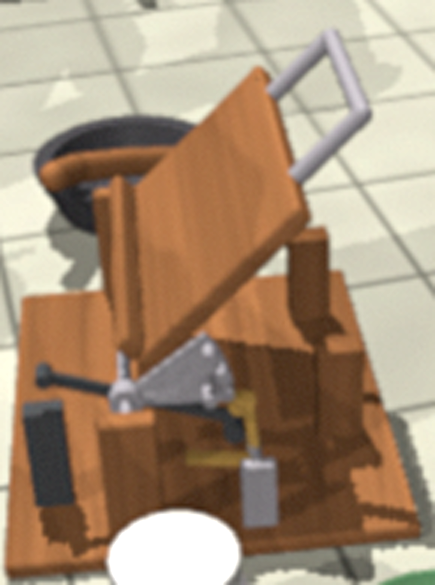

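```bash
cat > fit.py <<'E'
from h import *
from scipy.optimize import least_squares
def pj(pic,P):
    E=pic["extrinsics"];K=np.array([[pic["fx"],0,pic["cx"]],[0,pic["fy"],pic["cy"]],[0,0,1]])
    return cv2.projectPoints(np.array(P,float).reshape(-1,1,3),cv2.Rodrigues(E[:3,:3])[0],E[:3,3],K,np.array(pic["D"]))[0].reshape(-1,2)
E
python3 - <<'E'
from fit import *
S=ctrl.read_camera("scene");D=ctrl.read_camera("side")
for a,b in [((250.6,200),(345.7,206.7)),((315.4,200),(336.3,182.7))]:
    f=lambda P:np.r_[pj(S,P)[0]-a,pj(D,P)[0]-b]
    r=least_squares(f,[.5,-.1,.2]);print(r.x.round(4),r.fun.round(1))
obs=[(S,'b-',(250.6,200)),(S,'b+',(315.4,200)),(D,'b-',(345.7,206.7)),(D,'b+',(336.3,182.7)),(S,'c-',(214,278.2)),(S,'c+',(344,278.2))]
def pts(q):
    x,y,yaw,th,fx=q; Rz=R.from_euler('z',yaw).as_matrix()
    P={}
    for s,sg in(('-',-1),('+',1)):
        P['b'+s]=[.21*np.cos(th),sg*.06,.088+.21*np.sin(th)]
        P['c'+s]=[fx,sg*.15,.012]
    return {k:Rz@np.array(v)+[x,y,0] for k,v in P.items()}
def f(q):
    P=pts(q);return np.concatenate([pj(c,P[k])[0]-u for c,k,u in obs])
r=least_squares(f,[.4,-.1,0,.6,.15]);print(r.x.round(4));print(r.fun.reshape(-1,2).round(1))
print({k:v.round(3) for k,v in pts(r.x).items()})
P=R.from_euler('z',r.x[2]).as_matrix()@np.array([-.05,-.113,.071])+[r.x[0],r.x[1],0]
print(pj(S,P),pj(D,P),P)
E
```

```text
[ 0.5875 -0.1345  0.2369] [ 0.2 -0.4  0.3  0.3]
[ 0.6088 -0.0078  0.2331] [-0.6  1.5 -1.1 -1.1]
[ 0.4503 -0.0549 -0.1655  0.7882  0.1689]
[[-1.8 -0.5]
 [-6.9 -0.1]
 [ 0.5  1.3]
 [-0.4 -0.6]
 [ 3.9 -0.4]
 [ 6.4  0.9]]
{'b-': array([ 0.586, -0.138,  0.237]), 'c-': array([ 0.592, -0.231,  0.012]), 'b+': array([ 0.606, -0.02 ,  0.237]), 'c+': array([0.642, 0.065, 0.012])}
[[241.8958472 192.9332766]] [[240.56183272 312.84373416]] [ 0.38237059 -0.15807185  0.071     ]
```

Run:
```python
from fit import *
S=ctrl.read_camera("scene");D=ctrl.read_camera("side")
obs=[(S,'b-',(250.6,200)),(S,'b+',(315.4,200)),(D,'b-',(345.7,206.7)),(D,'b+',(336.3,182.7)),(S,'c-',(214,278.2)),(S,'c+',(344,278.2)),(D,'h-',(265.7,301.7)),(S,'h-',(231,201.4)),(S,'h+',(336,201.4))]
def pts(q):
    x,y,yaw,th,fx,oy,hl,hr=q; Rz=R.from_euler('z',yaw).as_matrix()
    P={'h-':[0,-hl,.088],'h+':[0,hr,.088]}
    for s,sg in(('-',-1),('+',1)):
        P['b'+s]=[.21*np.cos(th),sg*.065,.088+.21*np.sin(th)]
        P['c'+s]=[fx,oy+sg*.15,.012]
    return {k:Rz@np.array(v)+[x,y,0] for k,v in P.items()}
def f(q):
    P=pts(q);return np.concatenate([pj(c,P[k])[0]-u for c,k,u in obs])
r=least_squares(f,[.4,-.1,0,.6,.15,0,.12,.12]);print(r.x.round(4));print(r.fun.reshape(-1,2).round(1))
print({k:v.round(3) for k,v in pts(r.x).items()})
x=r.x;M=R.from_euler('z',x[2]).as_matrix()
P=M@np.array([-.05,-.113,.071])+[x[0],x[1],0]
print(pj(S,P),pj(D,P),P)
bar=M@[.21*np.cos(x[3]),0,.088+.21*np.sin(x[3])]+[x[0],x[1],0];print("bar",bar)
s=ctrl.get_state();T=R.from_quat(s["tcp_rot"]);print(T.as_matrix().round(3));print("shift",T.inv().apply(bar-s["eef_pos"]))
```

```text
[ 0.4492 -0.0464 -0.1632  0.7724  0.1703 -0.0203  0.1309  0.1084]
[[-0.   0.4]
 [-0.1  0.7]
 [ 0.1  1.6]
 [-1.6 -2. ]
 [-1.2 -0.7]
 [ 1.2  0.4]
 [ 1.   4.6]
 [ 3.8  0. ]
 [-0.   0.5]]
{'h-': array([ 0.428, -0.176,  0.088]), 'h+': array([0.467, 0.061, 0.088]), 'b-': array([ 0.587, -0.135,  0.235]), 'c-': array([ 0.59 , -0.242,  0.012]), 'b+': array([ 0.608, -0.007,  0.235]), 'c+': array([0.638, 0.054, 0.012])}
[[245.2511214  192.34651921]] [[239.47829421 310.19853575]] [ 0.38155668 -0.14981232  0.071     ]
bar [ 0.59766162 -0.07087047  0.23454978]
[[-0.914  0.406 -0.   ]
 [ 0.406  0.914  0.   ]
 [ 0.     0.    -1.   ]]
shift [-0.57503093 -0.49729086  0.01880013]
```

The board stands in its third notch (0.77 rad fitted) and the bar is at (0.598, -0.071, 0.235). The stand's yaw is -0.163. Next I move above the bar.

The manual's scale: shifts go in shares of 1000 mm and turns go in shares of 90 degrees. Converting my numbers, -575 mm / 1000 = -0.575, -497 mm / 1000 = -0.497, 75.4 degrees / 90 = 0.8378.

>>> send_rows --rows "0 0 0 0 0 -0.06 1;0 0 0.8378 -0.575 -0.497 -0.09 1;0 0 0.8378 -0.575 -0.497 -0.09 1;0 0 0.8378 -0.575 -0.497 -0.09 1;0 0 0.8378 -0.575 -0.497 -0.09 1;0 0 0.8378 -0.575 -0.497 -0.09 1;0 0 0.8378 -0.575 -0.497 -0.09 1;0 0 0.8378 -0.575 -0.497 -0.09 1" --grip_force 20

```text
time: 2.85
eef_pos: [0.4606, 0.2196, 0.3311]
tcp_rot: [0.763, 0.646, 0.001, 0.0]
contact_force: [1.0, -0.6, 0.1]
opening: 1.002
finger_force: 0.0
```

```bash
cat > rel.py <<'E'
from h import *
import sys
a=list(map(float,sys.argv[1:4])); s=ctrl.get_state();T=R.from_quat(s["tcp_rot"])
yaw=-.163;c,n=np.cos(yaw),np.sin(yaw)
G=R.from_matrix(np.array([[-n,c,0],[c,n,0],[0,0,-1]]).T)
G=R.from_matrix(np.column_stack([[n,-c,0],[c,n,0],[0,0,-1]]))
print(s["time"],s["eef_pos"],"turn",np.degrees((T.inv()*G).as_rotvec()).round(2),"shift",(1000*T.inv().apply(np.array(a)-s["eef_pos"])).round(1),"q",s["qpos"].round(2))
print(T.as_matrix().round(3).tolist())
E
python3 rel.py .598 -.071 .340
```

```text
Traceback (most recent call last):
  File "rel.py", line 6, in <module>
    G=R.from_matrix(np.column_stack([[n,-c,0],[c,n,0],[0,0,-1]]))
  File "scipy/spatial/transform/_rotation.pyx", line 1143, in scipy.spatial.transform._rotation.Rotation.from_matrix
ValueError: Non-positive determinant (left-handed or null coordinate frame) in rotation matrix 0: [[-0.16227917  0.98674489  0.        ]
 [-0.98674489 -0.16227917  0.        ]
 [ 0.          0.         -1.        ]].
```

```bash
sed -i '/^G=R.from_matrix(np.array/d; s/\[n,-c,0\]/[-n,c,0]/' rel.py; python3 rel.py .598 -.071 .340
```

```text
2.85 [0.46061875 0.21961539 0.33106398] turn [ 0.06 -0.03 -0.14] shift [-264.   183.4   -8.9] q [ 0.25 -0.14  1.88  0.    1.39  0.41]
[[0.165, 0.986, 0.001], [0.986, -0.165, 0.0], [0.001, 0.001, -1.0]]
```

To row units: -264 mm / 1000 = -0.264, 183 mm / 1000 = 0.183.

>>> send_rows --rows "0 0 0 -0.264 0.183 -0.009 1;0 0 0 -0.264 0.183 -0.009 1;0 0 0 -0.264 0.183 -0.009 1;0 0 0 -0.264 0.183 -0.009 1;0 0 0 -0.264 0.183 -0.009 1;0 0 0 -0.264 0.183 -0.009 1;0 0 0 -0.264 0.183 -0.009 1"

```text
time: 3.72
eef_pos: [0.5988, -0.0684, 0.3393]
tcp_rot: [0.762, 0.648, -0.0, -0.001]
contact_force: [0.3, 0.2, -1.2]
opening: 0.997
finger_force: 0.0
```

```bash
python3 rel.py .598 -.071 .238
python3 - <<'E'
from fit import *
p=ctrl.read_camera("wrist");save(p,"w1.png");find(p,["bar","panel"])
M=R.from_euler('z',-.163)
print(pj(p,[[.587,-.135,.235],[.598,-.071,.2345],[.608,-.007,.235]]))
E
```

```text
3.725 [ 0.59878877 -0.06841354  0.33928217] turn [-0.05 -0.04  0.14] shift [ -2.7  -0.3 101.3] q [-0.28  0.08  1.66  0.    1.4  -0.12]
[[0.16, 0.987, -0.001], [0.987, -0.16, 0.001], [0.001, -0.001, -1.0]]
bar 0.56 [ 0.524 -0.047  0.171] [228. 212.]
panel 0.77 [ 0.527 -0.049  0.172] [232. 215.]
panel 0.46 [ 0.529 -0.045  0.122] [246. 196.]
[[324.33437093 342.57930954]
 [325.39486364 255.24804712]
 [324.96062057 151.97430341]]
```

View pics/w1.png

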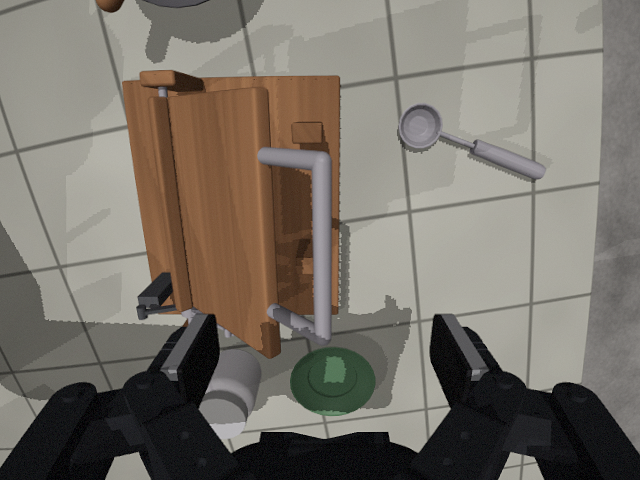

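The wrist view shows the bar at (321,157)-(322,335), within about 2 mm of the prediction and centred between the fingers. Descending and closing.

To row units: 99 mm / 1000 = 0.099, 90 mm / 1000 = 0.09.

>>> send_rows --rows "0 0 0 -0.002 -0.001 0.05 1;0 0 0 -0.002 -0.001 0.09 0.3;0 0 0 -0.002 -0.001 0.099 0;0 0 0 -0.002 -0.001 0.099 -0.5;0 0 0 -0.002 -0.001 0.099 -1;0 0 0 -0.002 -0.001 0.099 -1;0 0 0 -0.002 -0.001 0.099 -1;0 0 0 -0.002 -0.001 0.099 -1" --grip_force 25

```text
time: 4.88
eef_pos: [0.5986, -0.07, 0.2422]
tcp_rot: [0.761, 0.648, 0.001, 0.001]
contact_force: [1.0, 2.6, 4.8]
opening: 0.126
finger_force: 24.7
```

```bash
cat > st.py <<'E'
from fit import *
# hinge pose
H=np.array([.4492,-.0464,.088]);yaw=-.163
s=ctrl.get_state();T=R.from_quat(s["tcp_rot"])
g=s["eef_pos"]+T.apply([0,0,.003])
l=R.from_euler('z',-yaw).apply(g-H); F=R.from_euler('z',-yaw).apply(s["contact_force"])
th=np.arctan2(l[2],l[0]); r=np.hypot(l[0],l[2])
print("t",s["time"],"loc",l.round(4),"r",r.round(4),"th",th.round(4),"Fst",F.round(1),"Ftan",(F@[-np.sin(th),0,np.cos(th)]).round(1),"Frad",(F@[np.cos(th),0,np.sin(th)]).round(1),"op",s["opening"].round(3),s["finger_force"])
D=ctrl.read_camera("side");find(D,["strut","bar"])
import os
c=D["color"][285:350,270:345].astype(float)
# brass mask
m=(c[:,:,0]>1.25*c[:,:,1])
if os.path.exists("ref.npy"): print("diff",np.abs(c-np.load("ref.npy")).mean(2).round(1).mean(), [np.abs(c-np.load("ref.npy"))[20:60,25:60].mean().round(1)])
else: np.save("ref.npy",c)
cv2.imwrite("pics/last.png",cv2.resize(D["color"][160:365,200:400,::-1],None,fx=2.5,fy=2.5))
E
python3 st.py
```

```text
Traceback (most recent call last):
  File "st.py", line 8, in <module>
    print("t",s["time"],"loc",l.round(4),"r",r.round(4),"th",th.round(4),"Fst",F.round(1),"Ftan",(F@[-np.sin(th),0,np.cos(th)]).round(1),"Frad",(F@[np.cos(th),0,np.sin(th)]).round(1),"op",s["opening"].round(3),s["finger_force"])
                                                                                                                                                                                            ^^^^^^^^^^^^^^^^^^
AttributeError: 'float' object has no attribute 'round'
```

```bash
sed -i 's/s\["opening"\].round(3)/round(s["opening"],3)/' st.py; python3 st.py
```

```text
t 4.875 loc [0.1513 0.001  0.1512] r 0.2139 th 0.785 Fst [0.6 2.7 4.8] Ftan 3.0 Frad 3.8 op 0.126 24.664039313793182
strut 0.59 [ 0.495 -0.186  0.061] [306. 315.]
bar 0.76 [ 0.488 -0.114  0.138] [290. 259.]
```

To row units: -40 mm / 1000 = -0.04, -31.5 mm / 1000 = -0.0315.

>>> send_rows --rows "0 0 0 0 -0.0035 -0.004 -1;0 0 0 0 -0.0075 -0.0075 -1;0 0 0 0 -0.015 -0.0145 -1;0 0 0 0 -0.023 -0.0215 -1;0 0 0 0 -0.0315 -0.0275 -1;0 0 0 0 -0.04 -0.0335 -1;0 0 0 0 -0.04 -0.0335 -1"

```text
time: 5.9
eef_pos: [0.5595, -0.0639, 0.2759]
tcp_rot: [0.761, 0.648, 0.002, 0.002]
contact_force: [6.3, 1.5, 5.1]
opening: 0.127
finger_force: 25.3
```

```bash
python3 st.py
```

```text
t 5.9 loc [0.1117 0.0007 0.1849] r 0.216 th 1.0272 Fst [5.9 2.5 5.1] Ftan -2.4 Frad 7.4 op 0.127 25.320687890052795
strut 0.65 [ 0.502 -0.189  0.07 ] [310. 311.]
bar 0.59 [ 0.479 -0.122  0.146] [286. 258.]
diff 9.144307692307692 [np.float64(7.8)]
```

View pics/last.png

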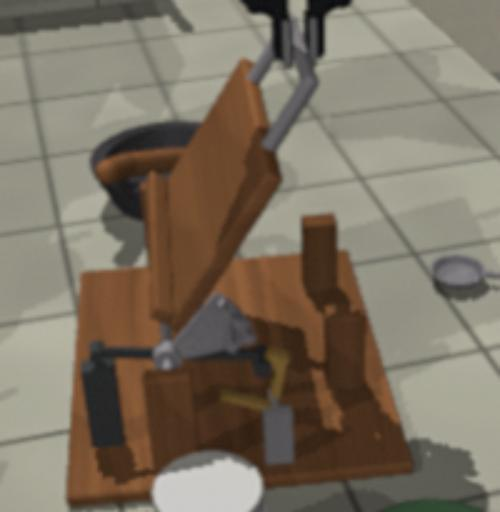

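The side view shows the pawl still in at about (278,365) in the crop. The rocker tail sits just above the stop post. From here I take small steps.

>>> send_rows --rows "0 0 0 0 -0.002 -0.002 -1;0 0 0 0 -0.004 -0.0037 -1;0 0 0 0 -0.004 -0.0037 -1"

```text
time: 6.42
eef_pos: [0.5554, -0.0632, 0.2786]
tcp_rot: [0.761, 0.648, 0.001, 0.002]
contact_force: [4.6, 2.2, 3.3]
opening: 0.125
finger_force: 25.2
```

```bash
python3 st.py
```

```text
t 6.425 loc [0.1075 0.0006 0.1876] r 0.2163 th 1.0503 Fst [4.2 2.9 3.3] Ftan -1.9 Frad 5.0 op 0.125 25.19439786672592
strut 0.65 [ 0.508 -0.192  0.072] [313. 311.]
bar 0.69 [ 0.479 -0.121  0.145] [286. 258.]
diff 10.75694358974359 [np.float64(10.1)]
```

To row units: -4 mm / 1000 = -0.004, -2.6 mm / 1000 = -0.0026.

>>> send_rows --rows "0 0 0 0 -0.002 -0.0012 -1;0 0 0 0 -0.004 -0.0026 -1;0 0 0 0 -0.004 -0.0026 -1"

```text
time: 6.95
eef_pos: [0.5514, -0.0626, 0.2812]
tcp_rot: [0.761, 0.648, 0.001, 0.001]
contact_force: [5.0, 2.1, 5.1]
opening: 0.129
finger_force: 25.1
```

```bash
python3 st.py
python3 - <<'E'
from h import *
D=ctrl.read_camera("side")["color"][285:350,270:345].astype(int)
m=(D[:,:,0]-D[:,:,2]>35)&(D[:,:,1]>0.72*D[:,:,0])
y,x=np.nonzero(m);print(m.sum(),x.mean()+270,y.mean()+285)
R0=np.load("ref.npy").astype(int);m=(R0[:,:,0]-R0[:,:,2]>35)&(R0[:,:,1]>0.72*R0[:,:,0]);y,x=np.nonzero(m);print(m.sum(),x.mean()+270,y.mean()+285)
E
```

```text
t 6.95 loc [0.1034 0.0006 0.1902] r 0.2165 th 1.0726 Fst [4.6 2.8 5.1] Ftan -1.6 Frad 6.6 op 0.129 25.14161914587021
strut 0.49 [ 0.507 -0.193  0.071] [313. 311.]
bar 0.63 [ 0.476 -0.125  0.148] [285. 258.]
bar 0.48 [ 0.488 -0.145  0.024] [298. 318.]
diff 11.717989743589744 [np.float64(11.0)]
239 307.9916317991632 311.10460251046027
215 301.5302325581395 314.7953488372093
```

>>> send_rows --rows "0 0 0 0 -0.0023 -0.0013 -1;0 0 0 0 -0.0047 -0.0027 -1;0 0 0 0 -0.0047 -0.0027 -1"

```text
time: 7.52
eef_pos: [0.5466, -0.0618, 0.284]
tcp_rot: [0.761, 0.648, 0.001, 0.001]
contact_force: [5.4, 2.5, 4.8]
opening: 0.127
finger_force: 25.1
```

```bash
cat >> st.py <<'E'
B=c;m=(B[:,:,0]-B[:,:,2]>35)&(B[:,:,1]>0.72*B[:,:,0]);y,x=np.nonzero(m);print("brass",m.sum(),x.mean().round(1)+270,y.mean().round(1)+285,"max",x.max()+270,"top30",np.sort(y)[:30].mean()+285,x[np.argsort(y)[:30]].mean()+270)
E
python3 st.py
```

```text
t 7.525 loc [0.0987 0.0006 0.193 ] r 0.2167 th 1.0981 Fst [5.  3.3 4.8] Ftan -2.2 Frad 6.5 op 0.127 25.08845418691635
strut 0.8 [ 0.506 -0.191  0.072] [312. 310.]
diff 12.838482051282053 [np.float64(12.3)]
brass 237 308.0 311.0 max 320 top30 299.6666666666667 312.93333333333334
```

Next step: 1.07 to 1.095.

To row units: -4.7 mm / 1000 = -0.0047, -2.4 mm / 1000 = -0.0024.

>>> send_rows --rows "0 0 0 0 -0.0023 -0.0012 -1;0 0 0 0 -0.0047 -0.0024 -1;0 0 0 0 -0.0047 -0.0024 -1"

```text
time: 8.05
eef_pos: [0.5421, -0.0611, 0.2865]
tcp_rot: [0.761, 0.648, 0.001, 0.002]
contact_force: [5.2, 2.0, 5.7]
opening: 0.127
finger_force: 25.1
```

```bash
python3 st.py
```

```text
t 8.05 loc [0.094  0.0005 0.1955] r 0.217 th 1.1225 Fst [4.8 2.8 5.7] Ftan -1.9 Frad 7.3 op 0.127 25.071476697921753
strut 0.66 [ 0.506 -0.191  0.071] [312. 311.]
strut 0.25 [ 0.784 -0.06   0.012] [417. 273.]
bar 0.67 [ 0.475 -0.127  0.147] [285. 259.]
diff 13.482646153846153 [np.float64(13.0)]
brass 231 307.9 311.3 max 320 top30 300.23333333333335 311.6
```

To row units: -4.7 mm / 1000 = -0.0047, -2.4 mm / 1000 = -0.0024.

>>> send_rows --rows "0 0 0 0 -0.0024 -0.0012 -1;0 0 0 0 -0.0047 -0.0023 -1;0 0 0 0 -0.0047 -0.0023 -1"

```text
time: 8.57
eef_pos: [0.5373, -0.0604, 0.2888]
tcp_rot: [0.761, 0.648, 0.001, 0.001]
contact_force: [5.4, 1.3, 5.1]
opening: 0.13
finger_force: 25.2
```

```bash
python3 st.py
```

```text
t 8.575 loc [0.0892 0.0005 0.1978] r 0.217 th 1.1472 Fst [5.2 2.2 5.1] Ftan -2.6 Frad 6.8 op 0.13 25.16351044178009
strut 0.78 [ 0.508 -0.191  0.075] [313. 309.]
bar 0.65 [ 0.472 -0.122  0.147] [283. 258.]
diff 14.140184615384614 [np.float64(14.0)]
brass 231 307.7 311.3 max 320 top30 300.53333333333336 313.3
```

1.12 to 1.145.

To row units: -4.7 mm / 1000 = -0.0047, -2.2 mm / 1000 = -0.0022.

>>> send_rows --rows "0 0 0 0 -0.0024 -0.0011 -1;0 0 0 0 -0.0047 -0.0022 -1;0 0 0 0 -0.0047 -0.0022 -1"

```text
time: 9.1
eef_pos: [0.5333, -0.0598, 0.2908]
tcp_rot: [0.761, 0.648, 0.002, 0.002]
contact_force: [6.8, 2.0, 3.5]
opening: 0.123
finger_force: 25.0
```

```bash
python3 st.py
```

```text
t 9.1 loc [0.0852 0.0004 0.1998] r 0.2172 th 1.1679 Fst [6.4 3.1 3.5] Ftan -4.5 Frad 5.7 op 0.123 25.024469196796417
strut 0.58 [ 0.506 -0.192  0.07 ] [312. 311.]
bar 0.83 [ 0.47  -0.124  0.145] [282. 260.]
diff 14.683384615384615 [np.float64(13.9)]
brass 229 307.6 311.1 max 320 top30 300.1666666666667 311.6333333333333
```

View pics/last.png

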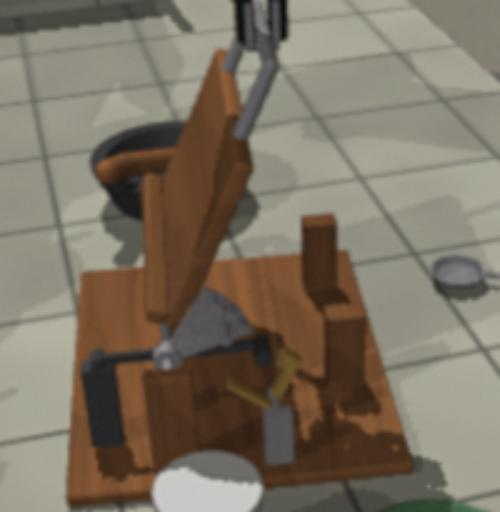

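The pawl has tipped out (top at about (288,358), tail raised) and the rocker tail sits on the post. Ftan has also begun to rise. I'll add a small gentle push.

To row units: -1 mm / 1000 = -0.001, -0.5 mm / 1000 = -0.0005.

>>> send_rows --rows "0 0 0 0 -0.0005 -0.0002 -1;0 0 0 0 -0.001 -0.0004 -1;0 0 0 0 -0.001 -0.0004 -1"

```text
time: 9.62
eef_pos: [0.5327, -0.0597, 0.2911]
tcp_rot: [0.761, 0.648, 0.002, 0.003]
contact_force: [8.0, 2.2, 2.7]
opening: 0.126
finger_force: 24.9
```

```bash
python3 st.py
```

```text
t 9.625 loc [0.0845 0.0005 0.2001] r 0.2172 th 1.1711 Fst [7.6 3.5 2.7] Ftan -5.9 Frad 5.5 op 0.126 24.936988949775696
strut 0.73 [ 0.507 -0.189  0.072] [313. 310.]
strut 0.28 [ 0.486 -0.147  0.011] [297. 324.]
bar 0.69 [ 0.467 -0.124  0.146] [280. 260.]
diff 14.809210256410255 [np.float64(14.0)]
brass 229 307.5 311.6 max 319 top30 300.73333333333335 313.0
```

>>> send_rows --rows "0 0 0 0 -0.0007 -0.0003 -1;0 0 0 0 -0.0014 -0.0006 -1;0 0 0 0 -0.0014 -0.0006 -1;0 0 0 0 -0.0014 -0.0006 -1"

```text
time: 10.28
eef_pos: [0.5317, -0.0595, 0.2916]
tcp_rot: [0.761, 0.648, 0.003, 0.003]
contact_force: [9.8, 1.2, 1.8]
opening: 0.125
finger_force: 24.9
```

```bash
python3 st.py
```

```text
t 10.275 loc [0.0835 0.0005 0.2006] r 0.2173 th 1.1761 Fst [9.5 2.7 1.8] Ftan -8.0 Frad 5.3 op 0.125 24.85140323638916
strut 0.8 [ 0.506 -0.191  0.07 ] [312. 311.]
bar 0.91 [ 0.467 -0.125  0.145] [281. 261.]
diff 14.945907692307692 [np.float64(13.8)]
brass 232 307.6 311.3 max 320 top30 300.2 312.7
```

Felt on the stop: about 6 N extra at the bar, so about 24 N on the post. Now I lower along the arc.

To row units: 61 mm / 1000 = 0.061, 53 mm / 1000 = 0.053.

>>> send_rows --rows "0 0 0 0 0.004 0.002 -1;0 0 0 0 0.01 0.005 -1;0 0 0 0 0.019 0.0095 -1;0 0 0 0 0.028 0.015 -1;0 0 0 0 0.037 0.021 -1;0 0 0 0 0.045 0.0275 -1;0 0 0 0 0.053 0.034 -1;0 0 0 0 0.061 0.0415 -1"

```text
time: 11.42
eef_pos: [0.5907, -0.0688, 0.2503]
tcp_rot: [0.761, 0.649, 0.001, 0.001]
contact_force: [5.3, 2.8, 5.2]
opening: 0.13
finger_force: 26.1
```

```bash
python3 st.py
```

```text
t 11.425 loc [0.1432 0.0008 0.1593] r 0.2142 th 0.8384 Fst [4.7 3.6 5.2] Ftan -0.1 Frad 7.0 op 0.13 26.06233298778534
bar 0.79 [ 0.49  -0.117  0.14 ] [292. 259.]
diff 4.493969230769231 [np.float64(6.4)]
brass 242 307.7 311.0 max 320 top30 300.3333333333333 311.26666666666665
```

To row units: 15.3 mm / 1000 = 0.0153, 7.5 mm / 1000 = 0.0075.

>>> send_rows --rows "0 0 0 0 0.0037 0.0038 -1;0 0 0 0 0.0074 0.0075 -1;0 0 0 0 0.011 0.0114 -1;0 0 0 0 0.0145 0.0153 -1;0 0 0 0 0.0145 0.0153 -1"

```text
time: 12.2
eef_pos: [0.6051, -0.0711, 0.2344]
tcp_rot: [0.761, 0.648, 0.001, 0.001]
contact_force: [7.2, 2.5, 4.7]
opening: 0.124
finger_force: 26.2
```

```bash
python3 st.py
```

```text
t 12.2 loc [0.1579 0.0009 0.1434] r 0.2133 th 0.7374 Fst [6.7 3.6 4.7] Ftan -1.0 Frad 8.1 op 0.124 26.204742193222046
strut 0.77 [ 0.506 -0.19   0.072] [312. 310.]
bar 0.76 [ 0.497 -0.112  0.135] [295. 259.]
diff 3.9757538461538466 [np.float64(6.0)]
brass 238 308.3 311.2 max 320 top30 300.8333333333333 314.4
```

To row units: 72 mm / 1000 = 0.072, 63 mm / 1000 = 0.063.

>>> send_rows --rows "0 0 0 0 0.007 0.008 -1;0 0 0 0 0.0135 0.0165 -1;0 0 0 0 0.0195 0.025 -1;0 0 0 0 0.025 0.034 -1;0 0 0 0 0.03 0.0435 -1;0 0 0 0 0.0345 0.053 -1;0 0 0 0 0.0385 0.063 -1;0 0 0 0 0.0415 0.072 -1"

```text
time: 13.35
eef_pos: [0.6452, -0.0774, 0.1605]
tcp_rot: [0.761, 0.649, 0.0, -0.0]
contact_force: [6.4, 2.7, 1.3]
opening: 0.127
finger_force: 27.3
```

```bash
python3 st.py
```

```text
t 13.35 loc [0.1985 0.0012 0.0695] r 0.2103 th 0.3369 Fst [5.9 3.7 1.3] Ftan -0.7 Frad 6.0 op 0.127 27.339748442173004
strut 0.59 [ 0.508 -0.193  0.071] [313. 311.]
bar 0.81 [ 0.512 -0.11   0.111] [303. 268.]
diff 11.628082051282052 [np.float64(9.4)]
brass 237 308.1 311.0 max 320 top30 300.3666666666667 309.3
```

To row units: 62 mm / 1000 = 0.062, 59 mm / 1000 = 0.059.

>>> send_rows --rows "0 0 0 0 0.003 0.009 -1;0 0 0 0 0.0055 0.018 -1;0 0 0 0 0.0075 0.027 -1;0 0 0 0 0.009 0.036 -1;0 0 0 0 0.01 0.045 -1;0 0 0 0 0.0105 0.053 -1;0 0 0 0 0.0105 0.059 -1;0 0 0 0 0.0105 0.062 -1"

```text
time: 14.5
eef_pos: [0.6556, -0.0791, 0.0981]
tcp_rot: [0.761, 0.649, 0.0, 0.0]
contact_force: [8.1, 2.2, -0.7]
opening: 0.127
finger_force: 28.1
```

```bash
python3 st.py
```

```text
t 14.5 loc [0.2089 0.0012 0.0071] r 0.2091 th 0.034 Fst [ 7.6  3.4 -0.7] Ftan -1.0 Frad 7.6 op 0.127 28.142391443252563
strut 0.68 [ 0.493 -0.189  0.063] [305. 315.]
bar 0.84 [ 0.519 -0.113  0.09 ] [308. 277.]
diff 13.596738461538463 [np.float64(8.0)]
brass 227 300.2 314.7 max 310 top30 300.73333333333335 297.96666666666664
```

The pawl is back in (brass centroid at 300,315). I'll press lightly to make sure the board is fully flat.

To row units: 4 mm / 1000 = 0.004, 3 mm / 1000 = 0.003.

>>> send_rows --rows "0 0 0 0 0.001 0.0015 -1;0 0 0 0 0.001 0.003 -1;0 0 0 0 0.001 0.004 -1;0 0 0 0 0.001 0.004 -1"

```text
time: 15.15
eef_pos: [0.6556, -0.0791, 0.0937]
tcp_rot: [0.761, 0.649, -0.0, -0.001]
contact_force: [5.7, 2.6, -0.9]
opening: 0.127
finger_force: 28.1
```

```bash
python3 st.py
```

```text
t 15.15 loc [0.209  0.0013 0.0027] r 0.209 th 0.0128 Fst [ 5.2  3.5 -0.9] Ftan -1.0 Frad 5.1 op 0.127 28.103484213352203
strut 0.51 [ 0.489 -0.191  0.06 ] [304. 317.]
bar 0.65 [ 0.518 -0.111  0.092] [307. 276.]
diff 13.847753846153847 [np.float64(8.4)]
brass 229 300.4 315.0 max 310 top30 300.96666666666664 297.6666666666667
```

To row units: 4 mm / 1000 = 0.004, 3 mm / 1000 = 0.003.

>>> send_rows --rows "0 0 0 0 0 0.0015 -1;0 0 0 0 0 0.003 -1;0 0 0 0 0 0.004 -1;0 0 0 0 0 0.004 -1"

```text
time: 15.8
eef_pos: [0.6557, -0.0791, 0.093]
tcp_rot: [0.761, 0.649, -0.001, -0.001]
contact_force: [-0.7, 3.6, 9.7]
opening: 0.13
finger_force: 29.1
```

```bash
python3 st.py
```

```text
t 15.8 loc [0.2091 0.0012 0.002 ] r 0.2091 th 0.0096 Fst [-1.2  3.5  9.7] Ftan 9.7 Frad -1.1 op 0.13 29.13500189781189
strut 0.51 [ 0.487 -0.188  0.062] [302. 316.]
bar 0.98 [ 0.517 -0.11   0.09 ] [306. 277.]
diff 13.877784615384614 [np.float64(8.5)]
brass 234 300.0 315.0 max 310 top30 300.8666666666667 297.6666666666667
```

The board is flat and resting firmly. Raising to about 0.33, past the first notch's catch.

To row units: -71 mm / 1000 = -0.071, -6.5 mm / 1000 = -0.0065.

>>> send_rows --rows "0 0 0 0 0 -0.01 -1;0 0 0 0 -0.001 -0.02 -1;0 0 0 0 -0.0025 -0.031 -1;0 0 0 0 -0.004 -0.042 -1;0 0 0 0 -0.0065 -0.053 -1;0 0 0 0 -0.009 -0.063 -1;0 0 0 0 -0.011 -0.071 -1;0 0 0 0 -0.011 -0.071 -1"

```text
time: 16.95
eef_pos: [0.6449, -0.0774, 0.1616]
tcp_rot: [0.761, 0.649, -0.0, -0.001]
contact_force: [5.3, 3.1, -0.7]
opening: 0.124
finger_force: 27.3
```

```bash
python3 st.py
```

```text
t 16.95 loc [0.1981 0.0012 0.0706] r 0.2103 th 0.3422 Fst [ 4.7  3.9 -0.7] Ftan -2.3 Frad 4.2 op 0.124 27.252801060676575
strut 0.44 [ 0.495 -0.189  0.058] [306. 317.]
bar 0.77 [ 0.51  -0.109  0.117] [302. 265.]
diff 10.143692307692307 [np.float64(6.0)]
brass 211 301.3 315.0 max 311 top30 301.7 302.9
```

To row units: 17 mm / 1000 = 0.017, 16 mm / 1000 = 0.016.

>>> send_rows --rows "0 0 0 0 0.0015 0.004 -1;0 0 0 0 0.0025 0.008 -1;0 0 0 0 0.0035 0.011 -1;0 0 0 0 0.004 0.0135 -1;0 0 0 0 0.0045 0.016 -1;0 0 0 0 0.0045 0.017 -1;0 0 0 0 0.0045 0.017 -1"

```text
time: 17.98
eef_pos: [0.6495, -0.0781, 0.1453]
tcp_rot: [0.761, 0.649, -0.0, -0.001]
contact_force: [4.3, 3.0, 1.3]
opening: 0.126
finger_force: 27.5
```

```bash
python3 st.py
```

```text
t 17.975 loc [0.2028 0.0012 0.0543] r 0.2099 th 0.2617 Fst [3.7 3.7 1.3] Ftan 0.3 Frad 3.9 op 0.126 27.506181299686432
strut 0.61 [ 0.49  -0.189  0.055] [304. 319.]
strut 0.5 [ 0.521 -0.11   0.116] [308. 265.]
bar 0.75 [ 0.516 -0.11   0.111] [305. 267.]
diff 11.601107692307693 [np.float64(7.3)]
brass 201 300.7 316.6 max 310 top30 303.43333333333334 302.6333333333333
```

Probably just seated, since the load is starting to transfer. I'll lower 2 mm more to confirm.

To row units: 2.5 mm / 1000 = 0.0025, 2 mm / 1000 = 0.002.

>>> send_rows --rows "0 0 0 0 0.0003 0.001 -1;0 0 0 0 0.0006 0.002 -1;0 0 0 0 0.0006 0.0025 -1;0 0 0 0 0.0006 0.0025 -1"

```text
time: 18.62
eef_pos: [0.6499, -0.0782, 0.1437]
tcp_rot: [0.761, 0.649, -0.0, -0.001]
contact_force: [0.8, 5.5, 3.4]
opening: 0.127
finger_force: 27.8
```

```bash
python3 st.py
```

```text
t 18.625 loc [0.2032 0.0012 0.0527] r 0.2099 th 0.2536 Fst [-0.1  5.6  3.4] Ftan 3.3 Frad 0.8 op 0.127 27.756408154964447
strut 0.72 [ 0.489 -0.191  0.058] [303. 318.]
bar 0.74 [ 0.517 -0.111  0.11 ] [306. 268.]
diff 11.70531282051282 [np.float64(7.4)]
brass 203 300.3 316.6 max 310 top30 303.1 302.5333333333333
```

View pics/last.png

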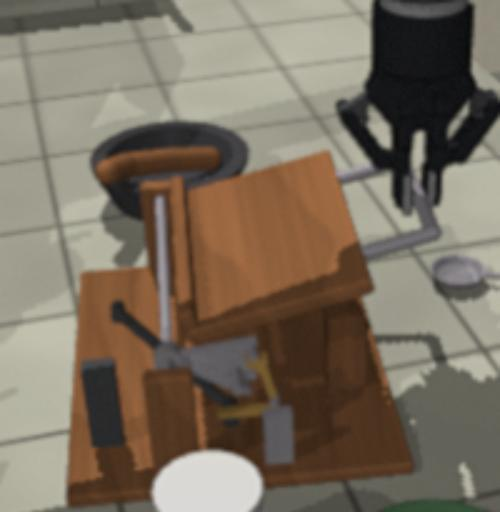

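The pin rests on the pawl's ledge, with the pawl top at about (262,370). The load is now on the pawl. I'll open partway and rise.

To row units: -150 mm / 1000 = -0.15, -120 mm / 1000 = -0.12.

>>> send_rows --rows "0 0 0 0 0 -0.001 -0.7;0 0 0 0 0 -0.001 -0.4;0 0 0 0 0 -0.001 -0.4;0 0 0 0 0 -0.001 -0.4;0 0 0 0 0 -0.02 -0.4;0 0 0 0 0 -0.06 -0.4;0 0 0 0 0 -0.12 -0.4;0 0 0 0 0 -0.15 -0.4"

```text
time: 19.77
eef_pos: [0.6517, -0.0789, 0.3004]
tcp_rot: [0.761, 0.649, 0.002, 0.004]
contact_force: [0.8, -0.5, 0.2]
opening: 0.307
finger_force: 0.0
```

```bash
python3 st.py
python3 - <<'E'
from h import *
for c in ("scene","side"): find(ctrl.read_camera(c),["cobek","container","saucer","tablespoon"])
E
```

```text
t 19.775 loc [0.2051 0.0008 0.2094] r 0.2931 th 0.7959 Fst [ 0.9 -0.3  0.2] Ftan -0.5 Frad 0.8 op 0.307 0.0
strut 0.43 [ 0.489 -0.189  0.055] [303. 319.]
bar 0.6 [ 0.515 -0.108  0.108] [305. 268.]
bar 0.34 [ 0.493 -0.141  0.054] [299. 304.]
diff 13.77085128205128 [np.float64(9.6)]
brass 214 300.2 315.1 max 310 top30 301.03333333333336 297.6666666666667
cobek 0.88 [0.491 0.212 0.05 ] [400. 213.]
container 0.74 [ 0.453 -0.312  0.077] [178. 219.]
saucer 0.83 [ 0.559 -0.347  0.008] [167. 274.]
saucer 0.18 [ 0.553 -0.081  0.055] [280. 245.]
tablespoon 0.78 [ 0.774 -0.045  0.014] [310. 333.]
cobek 0.8 [0.499 0.221 0.051] [267. 222.]
container 0.66 [ 0.424 -0.343  0.075] [286. 380.]
saucer 0.98 [ 0.568 -0.337  0.012] [374. 385.]
tablespoon 0.84 [ 0.784 -0.056  0.009] [417. 273.]
```

View pics/last.png

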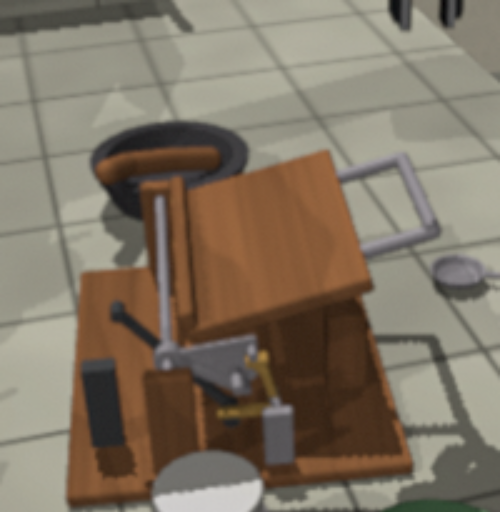

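The board is propped in the first notch, the gripper is clear and the kitchen things haven't moved. Handing in.

```bash
python3 -c "
from plant import ctrl
print(ctrl.sign_off())"
```

```text
the job is handed in; nothing more can be done
None
```

I raised the board to its top stop (about 24 N on the post, estimated from the bar force), laid it flat, propped it in its first notch and released it; the job is handed in, but sign-off returned no verdict.

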